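# Lay the turned blank in its cradle and flip the keeper over it

## Robot

A 7-joint arm with a two-finger parallel gripper is mounted at the origin on the work surface. World frame = base frame: x ahead of the robot, y to its left, z up, the work surface at z = 0. Lengths are in mm, angles in rad, forces in N, time in s.
With the tool pointing down it reaches from about 350 to 900 mm from the base axis. Payload 19.9 kg.
Tool frame: the origin (TCP) lies midway between the tips of the shut fingers; the grasp point (between the pads) lies behind it (env.hold_point_z is the z of the grasp point in the tool frame, in mm); z points along the fingers, y is the line along which they close (so a half turn about z gives the same grasp; the last joint's range is limited). The gripper opens to 85 mm and grips with 20 to 120 N. Pads are 22 mm wide; open, the fingers measure 114 mm over their backs; the gripper's body (76 mm by 85 mm) begins 54 mm behind the grasp point. The pads swing forward as they close: fully open they stand 13 mm farther back than shut.
Start: joints at [1.175, 0.417, -0.01, 1.614, 0.005, 1.111, -0.053], TCP at [216.533, -586.27, 205.86] pointing down, gripper open.
Joint ranges: [-2.81, 2.81], [-0.39, 2.02], [-1.27, 1.25], [0.06, 2.57], [-1.19, 4.33], [0.19, 2], [-2.82, 2.82]. Speed limits (rad/s): [1.89, 1.89, 2.39, 2.39, 3.01, 3.01, 3.01].

## Interface

Orientations are given as a unit quaternion [w, x, y, z].
In Python, from workcell import env gives the robot as it stands.
- The arm moves only by the tool drive_tool, never from a script. Its argument "moves" is a list that holds one entry, the list of rows, each a list of 5 numbers: the shift along the tool's x, y, z in mm, then the turn about the tool's z in rad, then the finger opening in mm, from 0 to 85.4. In form: [[[tx, ty, tz, yaw, jaw], ...]]. A call has 1 to 8 rows; each row is the pose to reach, as a shift and turn from the pose commanded when the call began, along the tool's axes at that moment; what a row does not reach only later rows make up. A row lasts 1/10 s, in which the tool goes at most 50 mm and 8.59 degrees, less where a joint would pass 70% of its speed; a pose out of reach is approached as far as the arm can. A call with a gripper value outside its range is refused whole. The fingers move at their own pace and stop on an object; "force" is the grip in N (left out, the last holds). Time passes only in rows, so rows that repeat a pose let the fingers close. It gives the time, the measured TCP pose, the force, the opening and the grip force at its end, in the units of the state.
- env.read_state(): the state, without advancing time (a new reading comes with each control period).
- env.capture(name): name is "scene" or "top"; returns the picture (384x512x3 uint8, red, green, blue); there is no depth.
- env.camera_params(name): a dict with "vertical_fov" (degrees; the focal length in pixels is half the picture's height over the tangent of half this angle, whatever the lens; pixels are square), "cx", "cy" (the principal point, pixels), "position" and "orientation" of the camera in the world. Camera axes: x right, y up, looking along -z (the intrinsics and any distortion apply to the point x, -y, -z); pixel columns grow to the right and rows downward; lengths in mm; the calibration is good to about 2 mm. A picture is of the moment at which its call begins. camera_params takes no time and is no camera call.
- env.finish_job(): hands the job in; it is judged then, once.
The state is a dict: "clock": time; "joints": joint angles; "dq": joint speeds; "tau": joint torques, N m; "position": TCP position; "tool_rot": TCP orientation; "force": force on the tool from outside, world axes, zero at the start; "moment": the same for the moment, N m; "grip_width": opening from 0.0 (shut) to 1.0 (fully open); "grasp_force": force on a finger pad.
Only numpy, scipy, OpenCV 4.12 (cv2) and the standard library are available. Lean on these libraries where they do the work, as an engineer would, in place of code of your own. Each camera call takes 0.05 s, during which the arm holds its last target. There are 200 camera calls.

## Task

A round aluminium blank stands on end at one end of the bench cradle: push it over so that it lies down along the cradle's trough, then flip the hinged keeper strap over and push it fully down onto the lying blank. Do it all by pushing: do not grip, pinch or lift the blank, push it lightly, and leave the other things on the bench where they are.

Things in the scene. Friction and masses are not known exactly. Their poses are not given: they have to be found in the camera images.
- cradle: Fixed bench cradle: steel plate 240 x 100 x 8 mm, long along its x, with a trough along x. Origin: centre of the plate's underside, on the bench. Trough floor (wood) 12 mm up, x -100 to 100, y -23 to 23 mm; grey side rails 8 mm thick, tops 36 mm up; end lips' tops 24 mm up. The blank stands at the -x end; it has room to lie down towards +x. The keeper is hinged at the +y side.
- blank: The blank: plain aluminium cylinder, 40 mm diameter, 120 mm long, about 0.4 kg, loose. Origin: centre of its foot; z: its axis, foot to top. It starts upright on the trough's floor, on the cradle's axis near x = -74 mm in the cradle's frame, top 132 mm above the bench. It topples once it leans over 18 degrees; a push of 1 to 2 N near its top is enough.
- blank_center (a point): The blank's centre, 60 mm from its foot along its axis: 72 mm above the bench while it stands, 32 mm when it lies in the trough.
- keeper (a joint): Hinge angle (rad) of the keeper, a plain steel strap 24 mm wide, 6 mm thick. 0: level across the trough, on top of the lying blank, its upper face 58 mm above the bench; pi/2: upright; more: leaning out over the cradle's +y side. Starts open at 1.7 to 2.1; stop at 2.2. Stiff hinge (0.09 N m): it stays where it is left, never falls shut, so it must be pushed all the way down.
- keeper_hinge (a point): Fixed point on the keeper's hinge line, which runs along the cradle's x: at x = 20, y = 42, z = 55 mm in the cradle's frame, between two grey ears (x 0 to 40, y 33 to 51 mm, tops 62 mm above the bench).
- keeper_tip (a point): Centre of the keeper's rounded free end, 80 mm from the hinge line; at joint 0 it lies at x = 20, y = -38, z = 55 mm in the cradle's frame.
- toolholder: Bystander: dark steel lathe toolholder block, 60 x 35 mm, 56 mm high with its stud and nut, with a tool bit sticking out of its +x side to 70 mm from the origin. Origin: centre of the block's underside. To be left alone.
- chuck_key: Bystander: steel T-shaped chuck key lying flat, 113 mm long along its x, handle 90 mm along its y, 12 mm high. Origin: on the bench, under the shaft. To be left alone.
- oil_bottle: Bystander: small white plastic oil bottle, 42 mm in diameter, 85 mm tall. Origin: centre of its underside. To be left alone.
There are look-alikes about, which are no part of the job. What is shaped like the blank but orange or pink is not meant.

How it is judged:
By the outcome, as a careful person would: the job done as asked, in the order asked, and still so for the second after the job is handed in, with the robot touching nothing.
It also fails if it takes over 48 s, if anything falls off the work surface, if the arm or the gripper's body presses on something with over 40 N, if the wrist force passes 120 N, or if a joint passes its speed limit or range.

## Working session

There is one attempt and no reset: what is moved stays moved. The work goes in short steps, Python scripts to look and compute and a tool call to move; the robot and the scene stay as the last step left them, time stands still between calls to the robot, and variables do not carry over. Pictures are saved under pics/ and viewed, at most 10 in all, crops included, and the job is handed in when it is done.

Besides the shell and the picture viewer there is one more tool, called as name(argument=value, ...) on one line, values as JSON. drive_tool: Moves the arm, as the interface text tells. Its arguments: {"type":"object","properties":{"moves":{"type":"array"},"force":{"type":"number"}},"required":["moves"]}

```bash
mkdir -p pics; ls
python3 - <<'E'
from workcell import env
import cv2
s=env.read_state();print({k:s[k] for k in('clock','position','tool_rot','force','grip_width')},env.hold_point_z)
for n in('scene','top'):
    print(n,env.camera_params(n)); cv2.imwrite(f'pics/{n}0.png',env.capture(n)[:,:,::-1])
E
```

```text
pics
{'clock': 0.0, 'position': array([ 216.38852176, -585.93294321,  205.26768206]), 'tool_rot': array([-5.93855163e-04,  9.84395273e-01,  1.75970363e-01, -1.58830324e-04]), 'force': array([0.67240576, 0.5399263 , 0.83042587]), 'grip_width': 0.9985566154920111} -18.700000000000003
scene {'vertical_fov': 56.043085815936664, 'cx': 260.63727237393465, 'cy': 199.27324351697646, 'position': array([947.2450115 , 436.93064395, 534.72278446]), 'orientation': array([0.33462278, 0.14949067, 0.40136002, 0.83939875])}
top {'vertical_fov': 43.20629815281312, 'cx': 257.2478461153566, 'cy': 195.2800459638264, 'position': array([ 434.33374807,   29.75423728, 1132.29117092]), 'orientation': array([-0.69870923, -0.0534415 ,  0.04464031,  0.71200889])}
```

View pics/scene0.png

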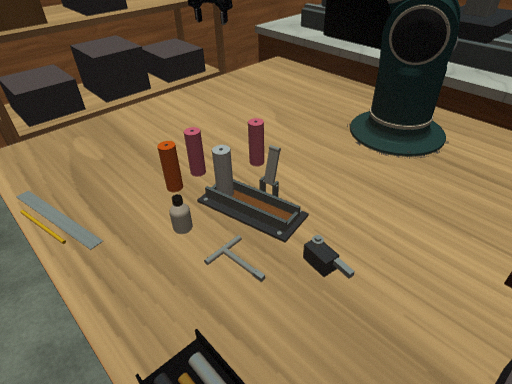

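View pics/top0.png

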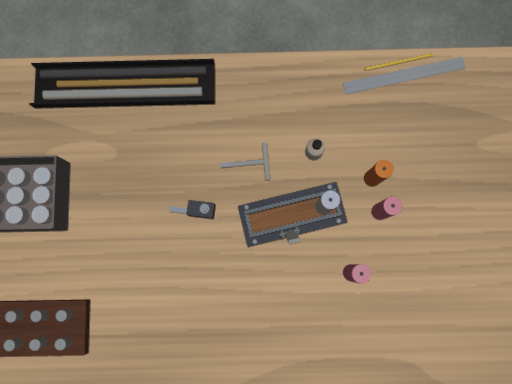

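The grey cylinder in the cradle, top (330,200) and scene (222,170), is the blank. The look-alikes in the top view are orange (384,170), pink (393,206) and pink (361,274). The keeper is at the cradle's lower side, top (291,237), and the cradle's +x runs to image left.

```bash
cat > h.py <<'E'
import numpy as np, cv2
from scipy.spatial.transform import Rotation as R
def cam(p):
    q=p['orientation']; return R.from_quat([q[1],q[2],q[3],q[0]]).as_matrix(), 192/np.tan(np.radians(p['vertical_fov']/2))
def ray(p,u,v,z):
    M,f=cam(p); d=M@np.array([(u-p['cx'])/f,-(v-p['cy'])/f,-1]); return p['position']+d*(z-p['position'][2])/d[2]
def proj(p,X):
    M,f=cam(p); c=M.T@(np.asarray(X)-p['position']); return np.array([p['cx']+f*c[0]/-c[2],p['cy']-f*c[1]/-c[2]])
E
python3 - <<'E'
from workcell import env
from h import *
p=env.camera_params('top'); s=env.camera_params('scene')
im=cv2.imread('pics/top0.png'); g=im.max(2)
m=((g<95)).astype(np.uint8); m[:160]=0;m[260:]=0;m[:,:225]=0;m[:,352:]=0
m=cv2.morphologyEx(m,cv2.MORPH_CLOSE,np.ones((5,5)))
c=max(cv2.findContours(m,0,2)[0],key=cv2.contourArea)
w=np.array([ray(p,*q[0],8)[:2] for q in c],np.float32)
r=cv2.minAreaRect(w); print('plate',r); print(cv2.boxPoints(r))
b=im.astype(int); mm=((b.min(2)>120)&(b.max(2)-b.min(2)<35)).astype(np.uint8); mm[:180]=0;mm[225:]=0;mm[:,:310]=0;mm[:,350:]=0
c2=max(cv2.findContours(mm,0,2)[0],key=cv2.contourArea); (u,v),rad=cv2.minEnclosingCircle(c2)
print('blanktop',u,v,rad,ray(p,u,v,132))
cv2.imwrite('pics/crop_a.png',np.hstack([cv2.resize(im[170:260,225:355],None,fx=3,fy=3,interpolation=2),cv2.resize(cv2.imread('pics/scene0.png')[130:250,180:320],(315,270),interpolation=2)]))
E
```

```text
plate ((543.6695556640625, -38.21271514892578), (105.4489517211914, 237.5774688720703), 12.746939659118652)
[[ 466.0343    66.01496]
 [ 518.4547  -165.7072 ]
 [ 621.3048  -142.4404 ]
 [ 568.8844    89.28177]]
blanktop 330.3157958984375 199.36842346191406 9.415852546691895 [ 562.63621105 -110.57755756  132.        ]
```

View pics/crop_a.png

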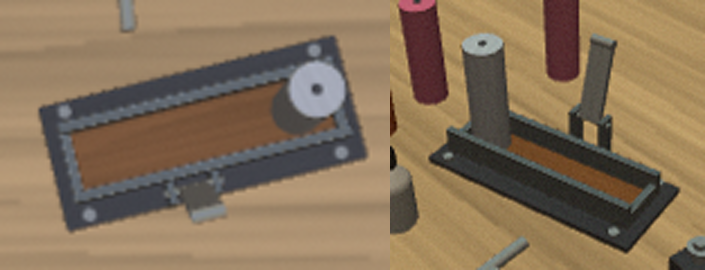

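The crop confirms the choice: a plain grey cylinder with a centre mark stands in the trough's end at crop (315,90). The plate corners are at crop (38,107), (335,37), (367,155) and (70,232). The keeper leans outward with its tip edge at crop (208,213).

```bash
cat >> h.py <<'E'
def rot(s):
    q=s['tool_rot']; return R.from_quat([q[1],q[2],q[3],q[0]]).as_matrix()
E
python3 - <<'E'
from workcell import env
from h import *
p=env.camera_params('top'); s=env.camera_params('scene')
C=np.array([[38,107],[335,37],[367,155],[70,232]])/3+[225,170]
W=np.array([ray(p,*c,8)[:2] for c in C]); print(W.round(1), np.linalg.norm(np.diff(W[[0,1,2,3,0]],axis=0),axis=1).round(1))
c=W.mean(0); d=(W[0]+W[3]-W[1]-W[2]); d/=np.linalg.norm(d); print('centre',c,'yaw',np.degrees(np.arctan2(d[1],d[0])))
y=np.array([-d[1],d[0]])
print('blank rel',[(np.array([562.6,-110.6])-c)@d,(np.array([562.6,-110.6])-c)@y])
for th in(1.7,1.8,1.9,2.0,2.1):
    X=np.r_[c+20*d+(42-80*np.cos(th))*y,55+80*np.sin(th)]; print(th,proj(p,X).round(1),proj(s,X).round(1))
# scene check: bl. top
print('scene blank top',proj(s,[*(c-74*d),132]))
for n,u,v,z in(('orange',384,170,120),('pink1',393,206,120),('pink2',361,274,120),('bottle',317,145,85)):
    q=ray(p,u,v,z)[:2]; print(n,q.round(),((q-c)@d).round(),((q-c)@y).round())
st=env.read_state(); M=rot(st); ang=np.arctan2(M[1,0],M[0,0]); print('tool x heading',np.degrees(ang))
T=np.r_[c-135*d,205]; print('shift',M.T@(T-st['position']),T)
E
```

```text
[[ 568.    88.5]
 [ 618.5 -144.4]
 [ 525.7 -165.3]
 [ 470.7   65.1]] [238.4  95.2 236.9 100. ]
centre [545.71256812 -39.01469526] yaw 102.82814716437747
blank rel [np.float64(-73.54803874000139), np.float64(-0.5720203902110312)]
1.7 [293.1 234.9] [271.2 149.6]
1.8 [294.  238.7] [273.2 148.6]
1.9 [294.9 242.4] [275.1 147.9]
2.0 [295.7 246. ] [277.  147.5]
2.1 [296.4 249.4] [278.7 147.6]
scene blank top [220.82581195 148.99416671]
orange [ 625. -228.] -202.0 -35.0
pink1 [ 548. -243.] -199.0 43.0
pink2 [ 408. -169.] -96.0 163.0
bottle [690. -93.] -84.0 -129.0
tool x heading 20.27392800863385
shift [ 480.9114105  -265.09033928    0.57044158] [ 575.68628378 -170.64514907  205.        ]
```

drive_tool(moves=[[[40, -22, 0, 0.02, 0], [90, -50, 0, 0.05, 0], [140, -77, 0, 0.08, 0], [190, -105, 0, 0.1, 0], [240, -132, 0, 0.13, 0], [290, -160, 0, 0.13, 0], [330, -182, 0, 0.13, 0], [370, -204, 0, 0.13, 0]]], force=20)

```text
clock: 0.9
position: [476.3, -285.2, 205.8]
tool_rot: [-0.0, 0.994, 0.112, -0.0]
force: [0.8, -1.2, -0.3]
grip_width: -0.0
grasp_force: 0.0
```

drive_tool(moves=[[[40, -30, 0, 0, 0], [80, -60, 0, 0, 0], [112, -82, 0, 0, 0], [122, -88, 0, 0, 0], [122, -88, 35, 0, 0], [122, -88, 70, 0, 0], [122, -88, 92, 0, 0], [122, -88, 92, 0, 0]]])

```text
clock: 1.7
position: [572.6, -174.2, 110.8]
tool_rot: [-0.001, 0.994, 0.111, -0.003]
force: [0.2, 0.8, 0.5]
grip_width: -0.001
grasp_force: 0.0
```

```bash
cat > look.py <<'E'
import sys
from workcell import env
from h import *
a=env.capture('top')[165:265,220:370,::-1]; b=env.capture('scene')[100:250,150:330,::-1]
cv2.imwrite('pics/'+sys.argv[1],np.hstack([cv2.resize(a,(400,267),interpolation=2),cv2.resize(b,(320,267),interpolation=2)]))
st=env.read_state(); r=st['position']-np.array([545.7,-39,0]); d=np.array([-.222,.975,0]);y=np.array([-.975,-.222,0])
print('cradle xyz',(r@d).round(1),(r@y).round(1),r[2].round(1),'F',st['force'].round(1),st['clock'])
E
python3 look.py a1.png
```

```text
cradle xyz -138.6 1.8 114.4 F [-0.1 -0.3  0.1] 1.8
```

View pics/a1.png

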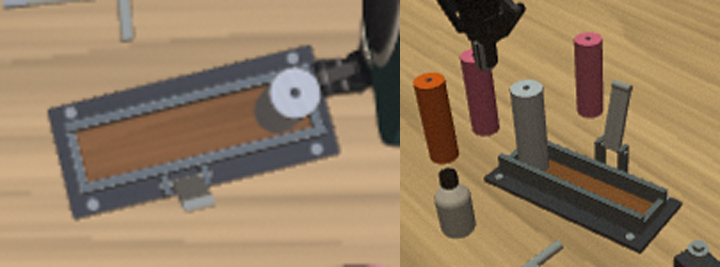

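The closed fingers hang behind the blank, at crop (335,75), in line with the trough. Everything else is where it was. Pushing gently along -tool y.

drive_tool(moves=[[[0, -8, 0, 0, 0], [0, -15, 0, 0, 0], [0, -20, 0, 0, 0], [0, -24, 0, 0, 0], [0, -28, 0, 0, 0], [0, -32, 0, 0, 0], [0, -36, 0, 0, 0], [0, -40, 0, 0, 0]]])

```text
clock: 2.6
position: [565.8, -134.8, 113.8]
tool_rot: [-0.0, 0.994, 0.112, -0.0]
force: [0.3, -0.4, -1.1]
grip_width: -0.001
grasp_force: 0.0
```

drive_tool(moves=[[[0, -4, 0, 0, 0], [0, -8, 0, 0, 0], [0, -12, 0, 0, 0], [0, -16, 0, 0, 0], [0, -20, 0, 0, 0], [0, -24, 0, 0, 0], [0, -27, 0, 0, 0], [0, -30, 0, 0, 0]]])

```text
clock: 3.4
position: [559.2, -105.6, 113.9]
tool_rot: [-0.0, 0.994, 0.112, -0.0]
force: [-0.1, -0.2, -1.0]
grip_width: -0.003
grasp_force: 0.0
```

```bash
python3 look.py a2.png
```

```text
cradle xyz -67.8 1.6 113.9 F [-0.6  0.5 -0.1] 3.5
```

View pics/a2.png

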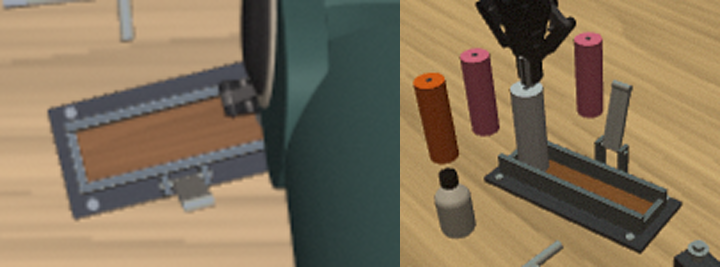

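The blank still seems upright at crop (527,90) although the reported TCP is at its axis. I'll check the projections and look closer before pushing on.

Run:
```python
from workcell import env
from h import *
t=env.camera_params('top'); s=env.camera_params('scene'); P=env.read_state()['position']; print(P, env.read_state()['force'])
print('top TCP',proj(t,P),'scene',proj(s,P)); print('a1 TCP', proj(t,[574,-174,114]),proj(s,[574,-174,114]))
a=env.capture('top')[170:230,280:350,::-1]; b=env.capture('scene')[100:210,180:290,::-1]
cv2.imwrite('pics/c2.png',np.hstack([cv2.resize(a,(400,343),interpolation=2),cv2.resize(b,(343,343),interpolation=2)]))
```

```text
[ 559.21317336 -105.45604934  113.91192686] [-0.57537369  0.45526175 -0.05976759]
top TCP [326.79053843 202.13432552] scene [224.2637661  156.70148459]
a1 TCP [358.98322828 194.56174335] [200.07566907 147.39379534]
```

View pics/c2.png

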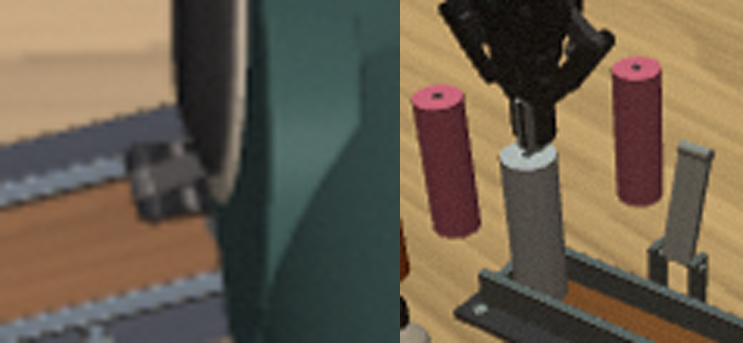

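The fingertips hang just above the blank's top, at crop (540,150), so they end about 9 px higher in the scene view than the reported TCP (roughly 25 mm). They passed over the blank without touching it. Retreating, then checking the tip height.

drive_tool(moves=[[[0, 20, 0, 0, 0], [0, 40, 0, 0, 0], [0, 60, 0, 0, 0], [0, 70, 0, 0, 0], [0, 70, 12, 0, 0], [0, 70, 25, 0, 0], [0, 70, 25, 0, 0]]])

```text
clock: 4.3
position: [573.4, -172.6, 86.3]
tool_rot: [-0.001, 0.994, 0.112, -0.002]
force: [-0.0, 0.3, -0.3]
grip_width: -0.001
grasp_force: 0.0
```

Run:
```python
from workcell import env
from h import *
s=env.camera_params('scene'); st=env.read_state(); P=st['position']; print(P,st['force'],st['grip_width'])
print('scene TCP',proj(s,P),'+20',proj(s,P+[0,0,20]))
im=env.capture('scene')[:,:,::-1]; u,v=proj(s,P); 
for c in range(int(u)-10,int(u)+11,2): print(c,im[int(v)-24:int(v)+8,c].max(1))
cv2.imwrite('pics/c3.png',cv2.resize(im[90:200,150:260],(500,500),interpolation=2))
```

```text
[ 573.38332236 -172.63209907   86.3438618 ] [-0.00408475  0.34194558 -0.3120258 ] -0.001440912283941507
scene TCP [202.138195   157.94030654] +20 [201.07336881 150.44890771]
192 [24 41 59 56 69 89 89 95 92 90 89 88 93 93 90 87 87 92 90 86 90 83 90 84
 90 87 93 82 92 91 88 84]
194 [ 26  75 133  52  60  62  58  55  45  39  38  45  66  75  83  94  86  88
  89  90  92  84  88  87  90  90  91  86  85  87  90  89]
196 [26 21 51 81 41 34 35 31 29 25 28 33 35 42 50 62 65 90 91 87 90 89 87 85
 88 84 88 88 87 87 91 87]
198 [24 24 27 39 57 56 58 59 67 56 62 57 64 61 54 60 61 79 85 89 86 81 85 84
 91 89 86 91 89 87 86 83]
200 [26 20 26 30 27 25 31 31 28 29 33 38 40 46 48 54 56 61 71 84 81 79 84 79
 85 77 79 84 80 86 84 84]
202 [22 28 25 24 22 25 31 23 23 29 20 26 34 25 28 30 43 57 65 67 68 76 67 75
 72 74 77 79 77 73 79 82]
204 [ 24  27  23  25  25  26  27  23  31  28  23  26  26  21  28  96 187 181
 180 173 163 161 169 179 177 153 151 118 114  93  82  59]
206 [ 27  29 103 175 130 120  85  74  51  31   8  11  34 115 191 184 185 183
 189 177 173 167 165 168 181 185 191 194 193 187 183 176]
208 [ 53 138 179 175 181 189 187 187 181 183 177 182 177 190 188 187 184 180
 184 184 183 175 171 160 162 176 186 186 190 189 185 187]
210 [187 177 173 165 170 178 179 187 181 176 183 177 173 175 183 193 189 183
 185 184 182 185 177 175 166 162 172 180 190 188 190 191]
212 [190 179 175 172 170 167 180 183 184 182 179 178 180 176 168 176 177 172
 142  82  94 112 113 138 125 129 153 172 185 190 197 196]
```

View pics/c3.png

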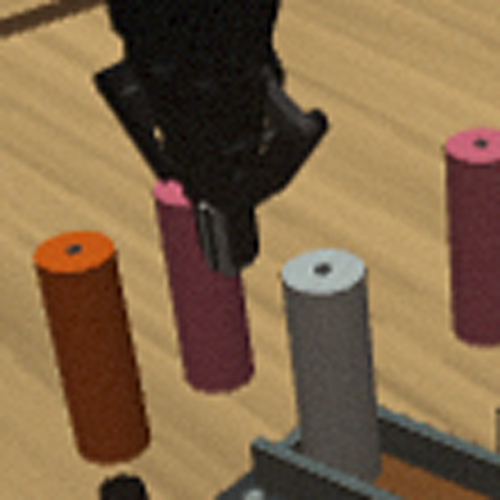

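The tip shows at crop (225,272), scene (200,150). That is about 20 mm above the reported TCP, so I'll treat tip z as TCP z + 20. Raising to a tip height of about 117 and pushing.

drive_tool(moves=[[[0, -6, -10, 0, 0], [0, -14, -10, 0, 0], [0, -20, -10, 0, 0], [0, -25, -10, 0, 0], [0, -29, -10, 0, 0], [0, -33, -10, 0, 0], [0, -37, -10, 0, 0], [0, -41, -10, 0, 0]]])

```text
clock: 5.15
position: [565.7, -134.0, 98.9]
tool_rot: [0.0, 0.994, 0.112, 0.0]
force: [1.6, -0.4, 1.7]
grip_width: 0.001
grasp_force: 0.5
```

```bash
cat > st.py <<'E'
from workcell import env
import numpy as np
st=env.read_state(); r=st['position']-np.array([545.7,-39,0]); d=np.array([-.222,.975,0]);y=np.array([-.975,-.222,0])
print('cradle xyz',(r@d).round(1),(r@y).round(1),r[2].round(1),'Fx,y,z',(st['force']@d).round(1),(st['force']@y).round(1),st['force'][2].round(1),st['clock'])
E
python3 st.py
```

```text
cradle xyz -97.1 1.6 98.9 Fx,y,z -0.7 -1.5 1.7 5.15
```

drive_tool(moves=[[[0, -5, 0, 0, 0], [0, -10, 0, 0, 0], [0, -15, 0, 0, 0], [0, -20, 0, 0, 0], [0, -25, 0, 0, 0], [0, -30, 0, 0, 0], [0, -35, 0, 0, 0], [0, -35, 0, 0, 0]]])

```text
clock: 5.95
position: [557.8, -99.2, 98.9]
tool_rot: [-0.0, 0.994, 0.112, -0.0]
force: [-0.0, -0.2, -0.3]
grip_width: 0.0
grasp_force: 0.0
```

```bash
python3 st.py; python3 look.py a4.png
```

```text
cradle xyz -61.4 1.6 98.9 Fx,y,z -0.2 0.1 -0.3 5.95
cradle xyz -62.3 1.6 98.9 F [ 0.2 -0.5  0.4] 6.05
```

View pics/a4.png

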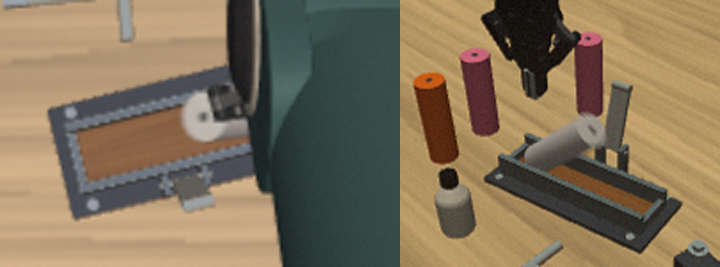

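The shot caught the blank mid-fall towards +x, at crop (565,145), with nothing else disturbed. Going up and round to the keeper's outer side.

drive_tool(moves=[[[0, 0, -30, 0, 0], [0, 0, -60, 0, 0], [-20, -20, -75, 0, 0], [-50, -45, -75, 0, 0], [-80, -70, -75, 0, 0], [-103, -82, -75, 0, 0], [-103, -82, -75, 0, 0]]])

```text
clock: 6.75
position: [436.9, -42.5, 174.1]
tool_rot: [0.0, 0.994, 0.112, -0.0]
force: [0.6, -0.4, -0.3]
grip_width: 0.001
grasp_force: 0.0
```

```bash
python3 st.py; python3 look.py a5.png
```

```text
cradle xyz 20.7 106.8 174.1 Fx,y,z -0.5 -0.5 -0.3 6.75
cradle xyz 19.4 104.4 174.3 F [ 0.6  0.5 -0.6] 6.85
```

View pics/a5.png

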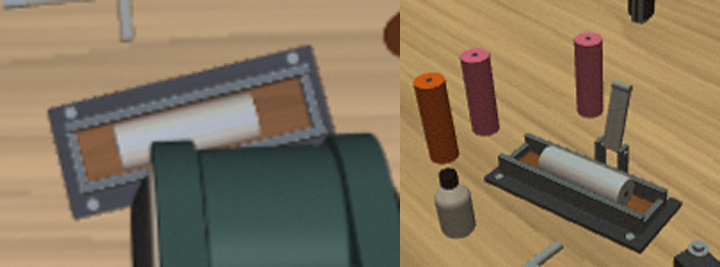

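The blank lies in the trough, top crop (115–260, 95–165), and the keeper still leans open. Descending on the outer side and starting the sweep.

drive_tool(moves=[[[0, 0, 35, 0, 0], [0, 0, 70, 0, 0], [0, 0, 88, 0, 0], [8, 0, 88, 0, 0], [16, 0, 88, 0, 0], [24, 0, 88, 0, 0], [32, 0, 88, 0, 0], [40, 0, 88, 0, 0]]])

```text
clock: 7.65
position: [479.5, -34.0, 86.6]
tool_rot: [0.0, 0.994, 0.112, 0.0]
force: [-1.5, 0.5, 0.7]
grip_width: -0.004
grasp_force: 0.7
```

```bash
python3 st.py
```

```text
cradle xyz 19.6 63.5 86.6 Fx,y,z 0.8 1.3 0.7 7.65
```

drive_tool(moves=[[[7, 0, 0, 0, 0], [14, 0, 0, 0, 0], [21, 0, 0, 0, 0], [28, 0, 0, 0, 0], [35, 0, 0, 0, 0], [42, 0, 0, 0, 0], [48, 0, 0, 0, 0], [48, 0, 0, 0, 0]]])

```text
clock: 8.45
position: [525.9, -23.1, 85.9]
tool_rot: [-0.0, 0.994, 0.112, 0.0]
force: [-0.3, -0.4, -0.4]
grip_width: -0.001
grasp_force: 0.0
```

```bash
python3 st.py
```

```text
cradle xyz 19.9 15.7 85.9 Fx,y,z -0.3 0.4 -0.4 8.45
```

drive_tool(moves=[[[3, 0, 6, 0, 0], [6, 0, 12, 0, 0], [9, 0, 18, 0, 0], [12, 0, 24, 0, 0], [15, 0, 30, 0, 0], [16, 0, 35, 0, 0]]])

```text
clock: 9.05
position: [540.9, -19.7, 50.2]
tool_rot: [-0.0, 0.994, 0.112, -0.0]
force: [0.8, -0.1, -0.0]
grip_width: 0.003
grasp_force: 0.5
```

```bash
python3 st.py
```

```text
cradle xyz 19.9 0.4 50.2 Fx,y,z -0.3 -0.8 -0.0 9.05
```

drive_tool(moves=[[[2, 0, 3, 0, 0], [4, 0, 6, 0, 0], [4, 0, 8, 0, 0], [4, 0, 10, 0, 0]]])

```text
clock: 9.45
position: [544.8, -18.9, 40.9]
tool_rot: [-0.0, 0.994, 0.112, 0.0]
force: [0.2, 0.0, 0.8]
grip_width: -0.001
grasp_force: 0.4
```

```bash
python3 st.py
python3 - <<'E'
from workcell import env
from h import *
s=env.camera_params('scene'); d=np.array([-.222,.975]);y=np.array([-.975,-.222]);c=np.array([545.7,-39])
for th in(0,.2,.4): print(th,proj(s,[*(c+20*d+(42-80*np.cos(th))*y),55+80*np.sin(th)]))
cv2.imwrite('pics/c6.png',cv2.resize(env.capture('scene')[130:250,180:320,::-1],(700,600),interpolation=2))
E
```

```text
cradle xyz 19.8 -3.6 40.9 Fx,y,z -0.0 -0.2 0.8 9.45
0 [247.62582449 201.63044447]
0.2 [247.76602348 195.27904653]
0.4 [248.81613089 188.23163009]
```

View pics/c6.png

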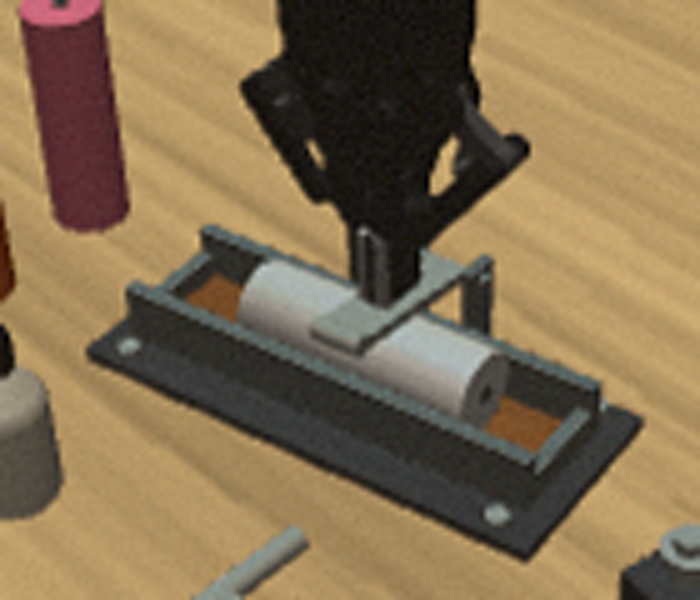

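The strap is almost down. Its tip at crop (337,332) is scene (247,197), or about 0.15 rad left. Pressing on until the force rises.

drive_tool(moves=[[[0, 0, 2, 0, 0], [0, 0, 4, 0, 0], [0, 0, 5, 0, 0], [0, 0, 6, 0, 0], [0, 0, 6, 0, 0]]])

```text
clock: 10.0
position: [544.5, -19.0, 34.7]
tool_rot: [-0.0, 0.994, 0.112, -0.0]
force: [-0.6, -1.1, -0.6]
grip_width: 0.001
grasp_force: 0.0
```

```bash
python3 st.py
```

```text
cradle xyz 19.8 -3.3 34.7 Fx,y,z -0.9 0.8 -0.6 10.0
```

drive_tool(moves=[[[0, 0, 1, 0, 0], [0, 0, 2, 0, 0], [0, 0, 3, 0, 0], [0, 0, 3, 0, 0]]])

```text
clock: 10.4
position: [544.7, -18.9, 32.4]
tool_rot: [0.0, 0.994, 0.112, 0.0]
force: [-3.7, 0.5, 12.9]
grip_width: 0.004
grasp_force: 6.8
```

```bash
python3 st.py
```

```text
cradle xyz 19.8 -3.5 32.4 Fx,y,z 1.3 3.5 12.9 10.4
```

13 N against a hinge that needs about 2 N means the strap is seated. Lifting off and moving away.

drive_tool(moves=[[[0, 0, -10, 0, 0], [0, 0, -40, 0, 0], [0, 0, -80, 0, 0], [0, 0, -120, 0, 0], [-30, -40, -150, 0, 0], [-60, -80, -160, 0, 0], [-60, -120, -160, 0, 0], [-60, -120, -160, 0, 0]]])

```text
clock: 11.2
position: [457.7, 89.5, 193.3]
tool_rot: [-0.0, 0.993, 0.115, 0.001]
force: [0.8, -1.0, -0.7]
grip_width: 0.002
grasp_force: 0.0
```

```bash
python3 st.py
python3 - <<'E'
from workcell import env
from h import *
s=env.camera_params('scene'); im=env.capture('scene')[:,:,::-1].copy(); cv2.imwrite('pics/end.png',im)
old=cv2.imread('pics/c6.png'); a=cv2.resize(old,(140,120),interpolation=cv2.INTER_AREA)[:,:,0:3]
d=np.array([-.222,.975]);y=np.array([-.975,-.222]);c=np.array([545.7,-39])
for th in(0,.1,.15): print(th,[proj(s,[*(c+(20+k)*d+(42-80*np.cos(th)-3*np.sin(th))*y),55+80*np.sin(th)+3*np.cos(th)]).round(1) for k in(-12,12)])
for u in(246,248,250): print(u,'now',im[190:208,u].mean(1).astype(int),'before',a[60:78,u-180].mean(1).astype(int))
E
```

```text
cradle xyz 144.9 57.3 193.3 Fx,y,z -1.1 -0.6 -0.7 11.2
0 [array([242.9, 198.5]), array([252.3, 202.5])]
0.1 [array([242.8, 195.5]), array([252.2, 199.5])]
0.15 [array([242.8, 194. ]), array([252.2, 197.9])]
246 now [170 169 171 161 154 150 141 132 133 130 130 124 101  61  73  83  28  43] before [177 170 148 135 136 140 131 103  70  82 109  93  83  92  98  85  45  39]
248 now [169 170 166 164 148 139 135 136 135 135 129 130 123  99  66  87  94  35] before [163 139 139 142 138 138 137 127  95  70  95 109  92  83  89  99  90  39]
250 now [167 171 157 136 135 135 133 133 133 132 138 147 133 124  89  66  86  83] before [140 137 139 138 137 137 141 143 128  90  74 102 106  90  93 104  98  83]
```

```bash
python3 -c "
from workcell import env
print(env.finish_job())"
```

```text
the job is handed in; nothing more can be done
None
```

The blank lies along the trough and the keeper strap is flipped over and pressed down onto it (13 N at the end, and its tip sits at the closed position in the last image); the job was handed in at about 11 s, with the judge's result not shown.

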